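# Hold up a sausage with the tongs at the butcher's counter

### The job

Take the tongs out of their steel holder, pick up the short stubby sausage from the white board with them, and finish while still holding it up in the tongs, motionless, about 10 cm above the middle of the sheet of wrapping paper, ready for a colleague to wrap. Touch the sausage with the tongs only, never with the gripper, and leave the two long sausages and the mustard jar where they are.

Things in the scene. Friction and masses are not known exactly. Their poses are not given: they have to be found in the camera images.
- tongs_grip (a point): Where to grip the steel kitchen tongs, which stand loose (110 g) and upright in the holder, tips down: the point midway between the two arms, 119 mm above the tip ends, 36 mm below the top of the head (a thin bow rises 10 mm more). z up, y the line along which the arms close. Width over both arms here 49 mm spread (53 mm when 20 mm lower), 42 mm with arms parallel.
- tongs_tips (a point): Midpoint between the tongs' tip ends, at their lower edge; axes as tongs_grip. Each arm is 20 mm wide (x), 4 mm thick, hinged 30 mm above tongs_grip; each tip a plate 30 mm wide, 4 mm thick, 28 mm tall. Gap between tips 67 mm spread, 34 mm with arms parallel. A spring spreads them, pressing on the fingers with 3 to 5 N each: enough to carry the tongs while they are only part squeezed.
- tongs_left (a joint): Swing of each tongs arm from fully spread, rad (both move alike): 0 spread, 0.11 parallel (gap 34 mm), 0.21 tips nearly touching; the tip gap shrinks 0.30 m per rad. Spring torque per arm 0.15 N m at 0, 0.26 N m at 0.11. Carry the tongs at about 0.03, part squeezed (gap about 58 mm), so that they straddle the item; then squeeze with 20 to 70 N to hold it.
- holder_rim (a point): Centre of the open top of the tongs' fixed dark steel holder, a box 46 mm (x) by 92 mm (y) and 70 mm tall with 3 mm walls and floor on a flat foot 90 by 130 mm. The tongs stand loosely on its floor, their closing line along its y, so lifting them 80 mm straight up clears it.
- stubby_mid (a point): Centre of the short stubby dry sausage: a firm pressed block with rounded edges, 75 mm long (x), 34 mm wide (y), 32 mm tall, brown, about 75 g, loose. It lies flat on the white board; grasp it with the tongs across its 34 mm width.
- long_a_mid (a point): Centre of one long pressed dry sausage, 150 mm (x) by 26 mm (y) by 24 mm tall, loose on the board beside the stubby one; leave it alone.
- long_b_mid (a point): Centre of the other long sausage, same size; leave it alone.
- jar_mid (a point): Centre of the mustard jar, 64 mm in diameter, 85 mm tall, with steel cap, standing on the counter; leave it alone.
- board: Fixed white plastic cutting board, 240 mm (x) by 260 mm (y), 15 mm thick; origin under its centre, on the counter. The three sausages lie on it, roughly along its x, in three lanes 80 mm apart; the stubby one may be in any lane.
- paper_mid (a point): Middle of the top of the sheet of pale wrapping paper, 180 mm square, 2 mm thick, fixed flat on the counter.
Not all that is in view belongs to the job. Of the things shaped like the part that bears tongs_grip, the bare steel one is meant.

How it is judged (in metres and radians):
On the way, in this order (a step that is already met when the one before it is completed fails the run):
1. the tongs are lifted out of the holder in the gripper (z of tongs_tips in the frame of holder_rim above 0.005 m and contact force between the fingers and tongs above 1 N), for 0.2 s.
2. the tongs hold the stubby sausage, lifted clear of the board (contact force between tongs and stubby above 0.5 N and height (world z) of stubby_mid above 0.045 m), for 0.2 s.
At the end, for the whole second after the job is handed in: The gripper holds the tongs and the closed tongs carry the stubby sausage between their tips, at rest (under 0.03 m/s), its centre 70 to 180 mm above the counter and within 50 mm horizontally of the middle of the paper; the tips are over 40 mm up and no part of the robot touches the sausage (contact force between the fingers and tongs above 1 N and contact force between tongs and stubby above 0.5 N and height (world z) of stubby_mid between 0.07 and 0.18 m and height (world z) of tongs_tips above 0.04 m and horizontal distance between stubby_mid and paper_mid below 0.05 m and linear speed of stubby below 0.03 m/s and contact force between the arm and stubby below 0.3 N and distance between stubby_mid and tongs_tips below 0.05 m); the arm keeps its last pose, push and grip.
It fails at once if the robot touches the stubby sausage itself (contact force between any of the arm, the fingers and stubby above 0.5 N).
It fails at once if a long sausage or the jar is moved by more than 30 mm (distance of any of long_a_mid, long_b_mid, jar_mid from where it was at the start of the episode above 0.03 m).
It also fails if it takes over 48 s, if anything falls off the work surface, if the arm or the gripper's body presses on something with over 40 N, if the wrist force passes 120 N, or if a joint passes its speed limit or range.

### The arm

A 6-joint arm with a two-finger parallel gripper is mounted at the origin on the work surface. World frame = base frame: x ahead of the robot, y to its left, z up, the work surface at z = 0. Lengths are in m, angles in degrees, forces in N, time in s.
With the tool pointing down it reaches from about 0.4 to 0.825 m from the base axis. Payload 7 kg.
Tool frame: the origin (TCP) lies at the very end of the fingers, on their centre line; the grasp point (between the pads) lies 19 mm behind it (ctrl.pinch_z is the distance from the TCP to the grasp point, in m); z points along the fingers, x is the direction in which the jaws open and shut, and the axes are right-handed (so a half turn about z gives the same grasp; the last joint's range is limited). The gripper opens to 88 mm and grips with 3 to 60 N. Pads are 19 mm wide; open, the fingers measure 130 mm over their backs; the gripper's body (78 mm by 193 mm) begins 47 mm behind the grasp point.
Start: joints at [84.173, 20.546, 0.682, 0, -70.136, -16.507], TCP at [0.257, 0.624, 0.227] pointing down, gripper open.
Joint ranges: [-176.03, 176.03], [-82.01, 121.73], [-58.28, 71.71], [-173.87, 95.51], [-174.79, -0.11], [-173.66, 173.66]. Speed limits (degrees/s): [136.94, 136.94, 172.46, 180, 180, 180].

### API

Orientations are given as [roll, pitch, yaw] about the fixed x, y, z axes, in that order (R = Rz(yaw) Ry(pitch) Rx(roll)).
In Python, from plant import ctrl gives the robot as it stands.
- The arm moves only by the tool carry_out, never from a script. Its argument "increments" is a list of rows, each a list of 7 numbers: the turn, a rotation vector about the world's x, y, z in degrees, then the shift along the world's x, y, z in mm, then the closure, from 0 (fully open) to 1 (shut). In form: [[ax, ay, az, dx, dy, dz, grip], ...]. A call has 1 to 20 rows; each row is the pose to reach, as a shift and turn from the pose commanded when the call began; what a row does not reach only later rows make up. A row lasts 1/8 s, in which the tool goes at most 62.5 mm and 10.7 degrees, less where a joint would pass 70% of its speed; a pose out of reach is approached as far as the arm can. A call with a gripper value outside its range is refused whole. The fingers move at their own pace and stop on an object; the grip force is fixed at half the most. Time passes only in rows, so rows that repeat a pose let the fingers close. It gives the time, the measured TCP pose, the force and the opening at its end, in the units of the state.
- ctrl.get_obs(): the state, without advancing time (a new reading comes with each control period).
- ctrl.snapshot(name): name is "side" or "top" or "wrist"; returns a dict with "pixels" (400x640x3 uint8, blue, green, red), "intrinsics" (3x3 intrinsics, pixels), "rvec" (rotation vector, rad) and "tvec" (3), from world to camera coordinates, as OpenCV has them; the wrist camera has in their place "hand_eye" (4x4, takes a point from camera to tool coordinates, whose origin is the TCP and whose axes are the tool frame's). Camera axes: x right, y down, z forward; pixel columns grow to the right and rows downward; lengths in m; the calibration is good to about 2 mm. A picture is of the moment at which its call begins: read the wrist's pose just before it. There is no depth.
- ctrl.close_job(): hands the job in, once; it reports no verdict.
Trained networks look in a picture, given as the dict that the camera call returned (one of the last four; its "shot" number tells which), for a name from the list of things; names that differ only in an ending like _2 or _b are one class to them, and where a whole thing is asked for, a point or a joint stands for the part that bears it (a point fixed in the world has none). Each returns a list of dicts, best first, with "confidence" (0 to 1); they miss things now and then, are a little off and sometimes report something else, mostly with a low value. They report only what shows in the picture. A call takes as long as a camera call. They do not tell look-alikes from the thing itself.
- ctrl.search_frame(picture, label): "centre" ([x, y, z] in m, in world coordinates, good to about 4 mm: the middle of the surface that is visible of it).
- ctrl.outline_of(picture, label): "pixels" (400x640 bool, what is visible of it).
The state is a dict: "clock": time; "joint_pos": joint angles; "qvel": joint speeds; "tau": joint torques, N m; "tool_pos": TCP position; "orientation": TCP orientation; "force": force on the tool from outside, world axes, zero at the start; "moment": the same for the moment, N m; "opening": finger opening in m.
Only numpy, scipy, OpenCV 4.12 (cv2) and the standard library are available. Lean on these libraries where they do the work, as an engineer would, in place of code of your own. Each camera call takes 0.05 s, during which the arm holds its last target. There are 200 camera calls.

## Working session

There is one attempt and no reset: what is moved stays moved. The work goes in short steps, Python scripts to look and compute and a tool call to move; the robot and the scene stay as the last step left them, time stands still between calls to the robot, and variables do not carry over. Pictures are saved under pics/ and viewed, about 8 in all and at most 12, crops included, and the job is handed in when it is done.

Besides the shell and the picture viewer there is one more tool, called after ">>>" by a JSON object that holds its "fn" and its "kwargs". carry_out: Moves the arm, as the interface text tells. Its arguments: {"type":"object","properties":{"increments":{"type":"array"}},"required":["increments"]}

```bash
mkdir -p pics
cat > h.py <<'E'
from plant import ctrl
import cv2, numpy as np
def look(cams, labels, save=None):
    for c in cams:
        o=ctrl.get_obs(); s=ctrl.snapshot(c)
        if save: cv2.imwrite(f'pics/{save}_{c}.png', s['pixels'])
        for l in labels:
            for d in ctrl.search_frame(s,l)[:4]:
                print(c,l,np.round(d['centre'],3),round(d['confidence'],2))
    return s
E
python3 - <<'E'
from h import *
o=ctrl.get_obs();print({k:np.round(v,3) for k,v in o.items()})
look(['top','side'],['tongs_grip','holder_rim','stubby_mid','long_a_mid','jar_mid','board','paper_mid'],'a')
a=[cv2.imread(f'pics/a_{c}.png') for c in('top','side')]
E
```

```text
{'clock': np.float64(0.0), 'joint_pos': array([ 8.4175e+01,  2.0591e+01,  6.3500e-01, -2.2000e-02, -7.0136e+01,
       -1.6505e+01]), 'qvel': array([-0.113, -0.038,  0.008, -0.039, -0.14 , -0.015]), 'tau': array([ 0.0000e+00, -5.8272e+01,  2.9307e+01,  6.9970e+00,  7.0000e-03,
       -0.0000e+00]), 'tool_pos': array([0.256, 0.624, 0.226]), 'orientation': array([-1.79993e+02, -9.40000e-02, -1.12337e+02]), 'force': array([ 0.36 ,  0.491, -0.175]), 'moment': array([-0.04 , -0.037, -0.018]), 'opening': np.float64(0.087)}
top tongs_grip [ 0.319 -0.41   0.12 ] 0.88
top tongs_grip [ 0.338 -0.269  0.154] 0.83
top tongs_grip [ 0.635 -0.303  0.152] 0.81
top tongs_grip [ 0.574 -0.474  0.11 ] 0.73
top stubby_mid [ 0.629 -0.086  0.047] 0.88
top long_a_mid [ 0.618 -0.01   0.039] 0.74
top jar_mid [ 0.748 -0.281  0.086] 0.97
top board [ 0.608 -0.011  0.015] 0.61
top board [ 0.748 -0.284  0.085] 0.45
top paper_mid [0.471 0.316 0.004] 0.57
top paper_mid [ 0.476 -0.313  0.156] 0.26
side tongs_grip [ 0.324 -0.414  0.096] 0.93
side tongs_grip [ 0.334 -0.269  0.083] 0.85
side tongs_grip [ 0.572 -0.47   0.077] 0.7
side tongs_grip [ 0.477 -0.312  0.111] 0.65
side holder_rim [ 0.487 -0.293  0.019] 0.73
side stubby_mid [ 0.63  -0.077  0.045] 0.8
side long_a_mid [0.609 0.002 0.032] 0.78
side jar_mid [ 0.753 -0.271  0.06 ] 0.97
side board [0.604 0.018 0.015] 0.78
side paper_mid [0.469 0.321 0.006] 0.95
```

View pics/a_top.png

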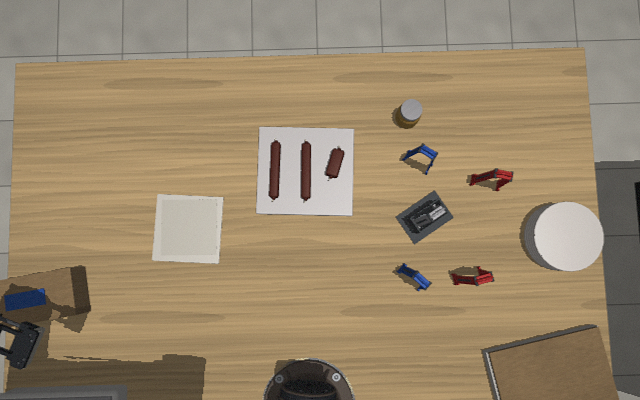

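View pics/a_side.png

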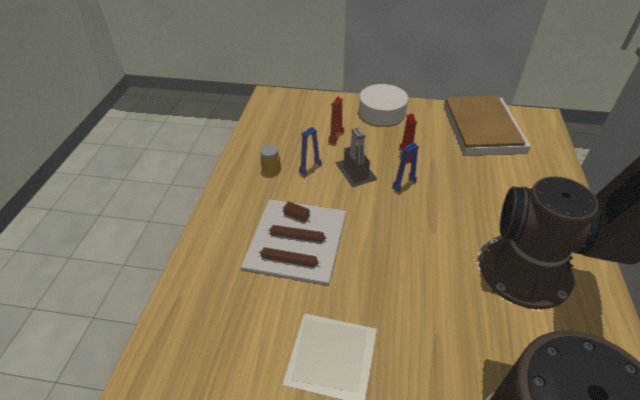

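The scene holds five tongs-shaped things in the top view: blue at (421,157), red at (492,178), red at (472,277), blue at (412,277), and the bare steel pair in the dark holder at (425,214). I choose the steel pair, near (0.477, -0.312), with the closing line at about 128° of yaw. The stubby sausage is at (335,163) in the lane at y≈-0.08, and the paper is at (188,229). Next I fly over the holder for a close wrist view.

>>> {"fn": "carry_out", "kwargs": {"increments": [[0,0,-60,293,-524,130,0],[0,0,-60,293,-524,130,0],[0,0,-60,293,-524,130,0],[0,0,-60,293,-524,130,0],[0,0,-60,293,-524,130,0],[0,0,-60,293,-524,130,0],[0,0,-60,293,-524,130,0],[0,0,-60,293,-524,130,0],[0,0,-60,293,-524,130,0],[0,0,-60,293,-524,130,0],[0,0,-120,220,-936,150,0],[0,0,-120,220,-936,150,0],[0,0,-120,220,-936,150,0],[0,0,-120,220,-936,150,0],[0,0,-120,220,-936,150,0],[0,0,-120,220,-936,150,0],[0,0,-120,220,-936,150,0],[0,0,-120,220,-936,150,0],[0,0,-120,220,-936,150,0],[0,0,-120,220,-936,150,0]]}}

```text
clock: 3.3
tool_pos: [0.4768, -0.3108, 0.3767]
orientation: [180.0, 0.0, 127.7]
force: [-0.1, 0.1, 0.4]
opening: 0.0872
```

Run:
```python
from h import *
o=ctrl.get_obs();print(o['clock'],o['tool_pos'],o['orientation'])
s=look(['wrist'],['tongs_grip','holder_rim','tongs_tips','stubby_mid'],'b')
print(s['hand_eye'].round(3),s['intrinsics'])
```

```text
3.3 [ 0.47675817 -0.31080773  0.37673501] [1.7998305e+02 1.2186858e-02 1.2773618e+02]
wrist tongs_grip [ 0.485 -0.324  0.16 ] 0.79
wrist tongs_grip [ 0.619 -0.328  0.076] 0.77
wrist tongs_grip [ 0.323 -0.414  0.133] 0.72
wrist tongs_grip [ 0.33  -0.282  0.155] 0.7
wrist holder_rim [ 0.476 -0.336  0.005] 0.95
wrist holder_rim [ 0.75  -0.281  0.083] 0.67
wrist tongs_tips [ 0.476 -0.321  0.158] 0.95
wrist tongs_tips [ 0.327 -0.284  0.155] 0.94
wrist tongs_tips [ 0.622 -0.333  0.074] 0.76
wrist tongs_tips [ 0.325 -0.412  0.133] 0.64
[[ 1.    -0.    -0.     0.   ]
 [ 0.     0.965  0.261 -0.07 ]
 [ 0.    -0.261  0.965 -0.157]
 [ 0.     0.     0.     1.   ]] [[309.53447767   0.         316.33938486]
 [  0.         309.53447767 200.30205622]
 [  0.           0.           1.        ]]
```

View pics/b_wrist.png

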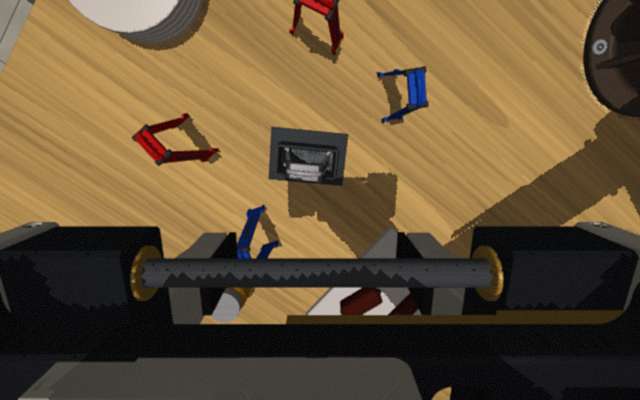

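The wrist view confirms it: the bare steel pair stands in the dark holder at about (307,160). Blue look-alikes show at (405,93) and (258,235), red ones at (175,145) and (320,8). I take one enlarged crop to get the head position and yaw.

Run:
```python
from h import *
im=cv2.imread('pics/b_wrist.png')[115:200,255:365]
cv2.imwrite('pics/b_crop.png',cv2.resize(np.clip(im.astype(float)*1.6,0,255).astype('uint8'),None,fx=7,fy=7,interpolation=cv2.INTER_CUBIC)[:595])
```

```text
(no output)
```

View pics/b_crop.png

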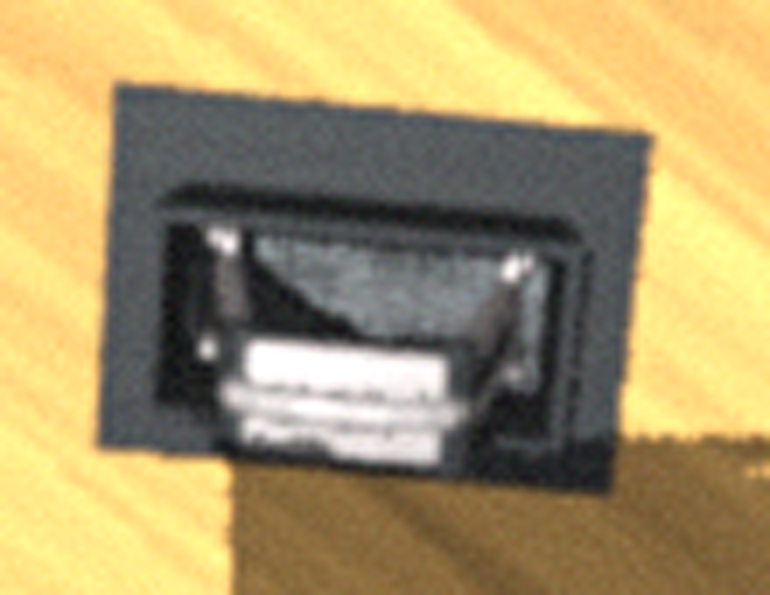

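Run:
```python
from h import *
from scipy.spatial.transform import Rotation as R
o=ctrl.get_obs(); s=ctrl.snapshot('wrist')
T=np.eye(4);T[:3,:3]=R.from_euler('xyz',o['orientation'],degrees=True).as_matrix();T[:3,3]=o['tool_pos']
C=T@s['hand_eye'];K=s['intrinsics']
def P(u,v,z):
    r=C[:3,:3]@np.linalg.solve(K,[u,v,1]); return C[:3,3]+r*(z-C[2,3])/r[2]
q=lambda a,z:P(255+a[0]/7,115+a[1]/7,z)
f=np.array([q(a,.004) for a in[(115,85),(652,132),(612,492),(98,447)]])
print(f.round(4),'c',f.mean(0).round(4))
for a,b in((0,1),(3,2),(0,3),(1,2)):
    d=f[b]-f[a];print(np.linalg.norm(d).round(4),np.degrees(np.arctan2(d[1],d[0])).round(1))
for a in [(345,340),(345,470),(345,403),(245,380),(450,390)]: print(a,q(a,.158).round(4),q(a,.168).round(4))
l,r=q((245,380),.158),q((450,415),.158)
```

```text
[[ 0.4806 -0.403   0.004 ]
 [ 0.4108 -0.2949  0.004 ]
 [ 0.4852 -0.247   0.004 ]
 [ 0.5545 -0.3553  0.004 ]] c [ 0.4828 -0.3251  0.004 ]
0.1286 122.8
0.1286 122.6
0.088 32.8
0.0885 32.8
(345, 340) [ 0.474  -0.3319  0.158 ] [ 0.4725 -0.3325  0.168 ]
(345, 470) [ 0.4924 -0.318   0.158 ] [ 0.4905 -0.3189  0.168 ]
(345, 403) [ 0.4828 -0.3252  0.158 ] [ 0.4812 -0.326   0.168 ]
(245, 380) [ 0.4903 -0.3415  0.158 ] [ 0.4884 -0.3418  0.168 ]
(450, 390) [ 0.4697 -0.312   0.158 ] [ 0.4684 -0.3132  0.168 ]
```

The foot fit gives a 128.6 × 88 mm rectangle, which matches the 130 × 90 mm foot. Its centre is (0.483, -0.325) and the closing line is at 122.8°. The head centre agrees at (0.483, -0.325). I descend and part-squeeze.

>>> {"fn": "carry_out", "kwargs": {"increments": [[0,0,-5,6,-14,0,0],[0,0,-5,6,-14,-60,0],[0,0,-5,6,-14,-120,0],[0,0,-5,6,-14,-180,0],[0,0,-5,6,-14,-225,0],[0,0,-5,6,-14,-255,0],[0,0,-5,6,-14,-271,0],[0,0,-5,6,-14,-271,0.3],[0,0,-5,6,-14,-271,0.4],[0,0,-5,6,-14,-271,0.46],[0,0,-5,6,-14,-271,0.47],[0,0,-5,6,-14,-271,0.47],[0,0,-5,6,-14,-271,0.47],[0,0,-5,6,-14,-271,0.47]]}}

```text
clock: 5.35
tool_pos: [0.4832, -0.3261, 0.1066]
orientation: [180.0, 0.1, 122.7]
force: [-0.3, 0.2, 6.3]
opening: 0.0468
```

Run:
```python
from h import *
o=ctrl.get_obs();print({k:np.round(o[k],4) for k in('clock','tool_pos','orientation','force','opening')})
ctrl_s=look(['side'],[],'c')
c=cv2.imread('pics/c_side.png')
cv2.imwrite('pics/c_crop.png',cv2.resize(c[100:220,290:430],None,fx=5,fy=5,interpolation=cv2.INTER_CUBIC)[:600])
```

```text
{'clock': np.float64(5.35), 'tool_pos': array([ 0.4832, -0.3261,  0.1066]), 'orientation': array([1.799514e+02, 9.650000e-02, 1.226874e+02]), 'force': array([-0.2848,  0.1733,  6.2538]), 'opening': np.float64(0.0468)}
```

View pics/c_crop.png

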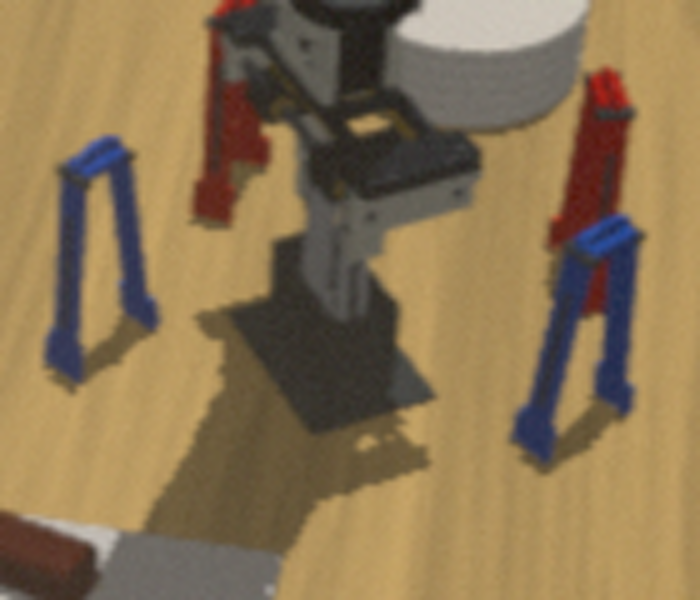

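The crop shows the fingers around the steel head inside the holder, and the opening of 46.8 mm means part squeezed. The 6 N upward force is probably preload from the spring wedge. I lift slowly.

>>> {"fn": "carry_out", "kwargs": {"increments": [[0,0,0,0,0,5,0.475],[0,0,0,0,0,15,0.475],[0,0,0,0,0,30,0.475],[0,0,0,0,0,50,0.475],[0,0,0,0,0,75,0.475],[0,0,0,0,0,100,0.475],[0,0,0,0,0,125,0.475],[0,0,0,0,0,150,0.475],[0,0,0,0,0,170,0.475],[0,0,0,0,0,180,0.475],[0,0,0,0,0,180,0.475],[0,0,0,0,0,180,0.475]]}}

```text
clock: 6.9
tool_pos: [0.4821, -0.3254, 0.2847]
orientation: [-180.0, -0.1, 122.7]
force: [0.2, -0.4, -1.4]
opening: 0.0458
```

Run:
```python
from h import *
o=ctrl.get_obs();print({k:np.round(o[k],4) for k in('clock','tool_pos','orientation','force','opening')})
s=ctrl.snapshot('side');c=s['pixels'];cv2.imwrite('pics/d_side.png',c)
for l in('tongs_grip','tongs_tips'):
  for d in ctrl.search_frame(s,l): print(l,d['centre'],d['confidence'])
p,_=cv2.projectPoints(np.array([o['tool_pos'],o['tool_pos']-[0,0,.1]]),s['rvec'],s['tvec'],s['intrinsics'],None);print(p)
s2=ctrl.snapshot('top')
cv2.imwrite('pics/d_crop.png',np.hstack([cv2.resize(c[50:200,290:430],(560,600),interpolation=cv2.INTER_CUBIC),cv2.resize(s2['pixels'][130:205,310:340],(240,600))]))
```

```text
{'clock': np.float64(6.9), 'tool_pos': array([ 0.4821, -0.3254,  0.2847]), 'orientation': array([-1.799650e+02, -7.020000e-02,  1.226605e+02]), 'force': array([ 0.2336, -0.4114, -1.4118]), 'opening': np.float64(0.0458)}
tongs_grip [0.4808, -0.3378, 0.2363] 0.95
tongs_grip [0.6414, -0.2983, 0.0878] 0.79
tongs_grip [0.3258, -0.4137, 0.101] 0.76
tongs_grip [0.5722, -0.4713, 0.076] 0.67
tongs_grip [0.332, -0.2677, 0.0798] 0.65
tongs_tips [0.481, -0.3377, 0.2377] 0.93
tongs_tips [0.3197, -0.4129, 0.0991] 0.76
tongs_tips [0.6275, -0.08, 0.0436] 0.7
tongs_tips [0.6345, -0.3018, 0.0832] 0.67
tongs_tips [0.5726, -0.4748, 0.0812] 0.58
tongs_tips [0.3334, -0.2715, 0.0823] 0.57
[[[360.53265674  95.17079439]]

 [[358.68773816 124.42501829]]]
```

View pics/d_crop.png

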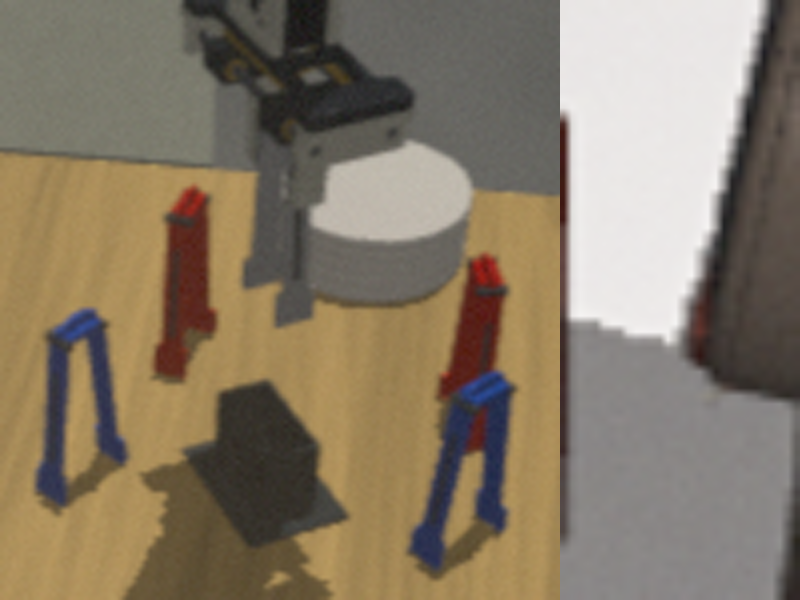

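The tongs are out of the holder. Their tips are at about pixel (359,125), matching the prediction of 100 mm below the TCP. Next I fit the stubby's pose from the first two pictures by silhouette.

```bash
cat > fit.py <<'E'
from h import *
from scipy.optimize import minimize
S={c:ctrl.snapshot(c) for c in('top','side')}
F=8
def mask(im,uv):
    hsv=cv2.cvtColor(im,cv2.COLOR_BGR2HSV); b,g,r=[im[...,i].astype(int) for i in range(3)]
    m=((r<125)&(r-b>15)).astype('uint8')
    n,lab,st,ce=cv2.connectedComponentsWithStats(m)
    k=1+np.argmin([np.hypot(*(ce[i]-uv)) if st[i,4]>60 else 1e9 for i in range(1,n)])
    return (lab==k),st[k]
def proj(p,s): return cv2.projectPoints(np.float64(p),s['rvec'],s['tvec'],s['intrinsics'],None)[0][:,0]
def box(x,y,a):
    c,s=np.cos(a),np.sin(a); L=[]
    for z,e in((.017,0.003),(.031,0),(.045,.003)):
        for i in(-1,1):
            for j in(-1,1):
                u,v=i*(.0375-e),j*(.017-e); L.append([x+c*u-s*v,y+s*u+c*v,z])
    return np.array(L)
def sil(p,s,x0,y0,w,h):
    q=proj(p,s)-[x0,y0]+.5; m=np.zeros((h*F,w*F),'uint8')
    cv2.fillConvexPoly(m,cv2.convexHull(np.int32(np.round(q*F))),1)
    return cv2.resize(m.astype('float32'),(w,h),interpolation=cv2.INTER_AREA)
D={}
for c in S:
    im=cv2.imread(f'pics/a_{c}.png'); uv=proj([[.629,-.083,.03]],S[c])[0]
    m,st=mask(im,uv); x0,y0,w,h=st[0]-12,st[1]-12,st[2]+24,st[3]+24
    D[c]=(m[y0:y0+h,x0:x0+w].astype('float32'),x0,y0,w,h); print(c,st,uv)
def cost(p,cs):
    return sum(np.abs(sil(box(p[0],p[1],p[2]),S[c],*D[c][1:])-D[c][0]).sum()/D[c][0].sum() for c in cs)
for cs in(['top'],['side'],['top','side']):
    r=min((minimize(cost,[.629,-.083,np.radians(a)],args=(cs,),method='Nelder-Mead',options=dict(initial_simplex=[[.629,-.083,np.radians(a)],[.64,-.083,np.radians(a)],[.629,-.073,np.radians(a)],[.629,-.083,np.radians(a+10)]])) for a in(-30,-20,-10)),key=lambda r:r.fun)
    print(cs,r.x[:2].round(4),np.degrees(r.x[2]).round(1),round(r.fun,3))
E
python3 fit.py
```

```text
top [326 148  18  31 353] [333.63781993 164.06920772]
side [283 201  27  21 351] [297.00221137 213.05403008]
['top'] [ 0.6326 -0.0859] -17.8 0.111
['side'] [ 0.6331 -0.0889] -19.5 0.078
['top', 'side'] [ 0.6334 -0.0868] -19.5 0.24
```

The fits agree within about 3 mm: the stubby is at (0.633, -0.087), yaw about -19°. I move to hover over it, turning by -52°, and check.

>>> {"fn": "carry_out", "kwargs": {"increments": [[0,0,-9,25,40,0,0.475],[0,0,-18,51,80,0,0.475],[0,0,-27,76,120,0,0.475],[0,0,-36,101,160,0,0.475],[0,0,-45,127,200,0,0.475],[0,0,-52,145,230,0,0.475],[0,0,-52,151,238,-30,0.475],[0,0,-52,151,238,-75,0.475],[0,0,-52,151,238,-110,0.475],[0,0,-52,151,238,-125,0.475],[0,0,-52,151,238,-125,0.475],[0,0,-52,151,238,-125,0.475]]}}

```text
clock: 8.7
tool_pos: [0.6346, -0.0877, 0.1622]
orientation: [179.9, -0.0, 70.7]
force: [0.2, -0.1, -0.5]
opening: 0.0461
```

Run:
```python
from h import *
from scipy.spatial.transform import Rotation as R
o=ctrl.get_obs();print({k:np.round(o[k],4) for k in('clock','joint_pos','tool_pos','orientation','force','opening')})
s=ctrl.snapshot('side');w=ctrl.snapshot('wrist')
c=s['pixels'];cv2.imwrite('pics/e_side.png',c)
for l in('stubby_mid','tongs_tips'):
  for n,q in(('side',s),('wrist',w)):
    for d in ctrl.search_frame(q,l)[:2]: print(n,l,np.round(d['centre'],3),round(d['confidence'],2))
a=cv2.resize(c[120:270,240:380],(560,600),interpolation=cv2.INTER_CUBIC)
b=cv2.resize(w['pixels'][100:400,260:380],(240,600))
cv2.imwrite('pics/e_crop.png',np.hstack([a,b]))
```

```text
{'clock': np.float64(8.7), 'joint_pos': array([ 9.568400e+00,  1.987530e+01, -9.072300e+00,  3.530000e-02,
       -6.091970e+01, -1.189079e+02]), 'tool_pos': array([ 0.6346, -0.0877,  0.1622]), 'orientation': array([ 1.79869e+02, -3.71000e-02,  7.06776e+01]), 'force': array([ 0.2381, -0.0697, -0.513 ]), 'opening': np.float64(0.0461)}
side stubby_mid [ 0.619 -0.074  0.041] 0.82
wrist stubby_mid [ 0.63  -0.086  0.046] 0.66
side tongs_tips [ 0.319 -0.416  0.098] 0.87
side tongs_tips [ 0.574 -0.474  0.077] 0.85
wrist tongs_tips [ 0.632 -0.082  0.216] 0.75
wrist tongs_tips [ 0.614 -0.33   0.034] 0.68
```

View pics/e_crop.png

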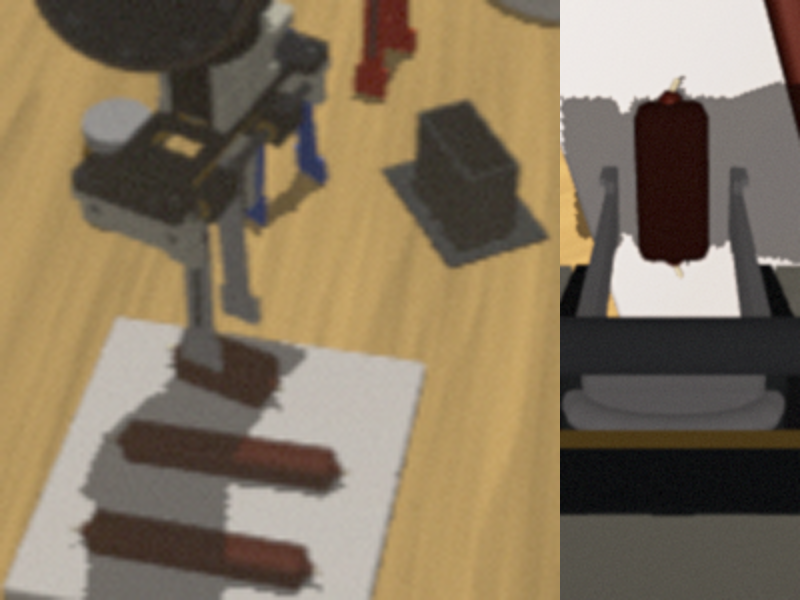

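The wrist crop shows the tips at crop x = 610 and 740 (middle 675). The sausage spans 635 to 708 (middle 671) and is parallel to the tongs, so it is centred and straddled. I descend 39 mm and squeeze.

>>> {"fn": "carry_out", "kwargs": {"increments": [[0,0,0,-2,0,-10,0.475],[0,0,0,-2,0,-20,0.475],[0,0,0,-2,0,-30,0.475],[0,0,0,-2,0,-36,0.475],[0,0,0,-2,0,-39,0.475],[0,0,0,-2,0,-39,0.475],[0,0,0,-2,0,-39,0.49],[0,0,0,-2,0,-39,0.51],[0,0,0,-2,0,-39,0.53],[0,0,0,-2,0,-39,0.56],[0,0,0,-2,0,-39,0.7],[0,0,0,-2,0,-39,1],[0,0,0,-2,0,-39,1],[0,0,0,-2,0,-39,1],[0,0,0,-2,0,-39,1]]}}

```text
clock: 10.88
tool_pos: [0.6317, -0.0877, 0.1218]
orientation: [180.0, -0.0, 70.7]
force: [-0.5, 1.2, 2.8]
opening: 0.0415
```

An opening of 41.5 mm means the arms are parallel on the 34 mm width, so the sausage is held. I lift.

>>> {"fn": "carry_out", "kwargs": {"increments": [[0,0,0,0,0,4,1],[0,0,0,0,0,12,1],[0,0,0,0,0,24,1],[0,0,0,0,0,38,1],[0,0,0,0,0,54,1],[0,0,0,0,0,70,1],[0,0,0,0,0,84,1],[0,0,0,0,0,94,1],[0,0,0,0,0,100,1],[0,0,0,0,0,100,1],[0,0,0,0,0,100,1],[0,0,0,0,0,100,1]]}}

```text
clock: 12.38
tool_pos: [0.6313, -0.0877, 0.221]
orientation: [-179.9, 0.0, 70.7]
force: [-0.6, 0.2, -2.9]
opening: 0.0413
```

Run:
```python
from h import *
o=ctrl.get_obs();print({k:np.round(o[k],4) for k in('clock','tool_pos','force','opening')})
s=ctrl.snapshot('side');w=ctrl.snapshot('wrist');t=ctrl.snapshot('top')
c=s['pixels']
for n,q in(('side',s),('wrist',w),('top',t)):
  for l in ('stubby_mid','paper_mid'):
    for d in ctrl.search_frame(q,l)[:2]: print(n,l,np.round(d['centre'],3),round(d['confidence'],2))
# paper by brightness in first top picture
im=cv2.imread('pics/a_top.png');sub=im[180:280,140:240];m=(sub.min(2)>150).astype('uint8')
k=max(cv2.findContours(m,cv2.RETR_EXTERNAL,cv2.CHAIN_APPROX_NONE)[0],key=cv2.contourArea);r=cv2.minAreaRect(k)
Rm=cv2.Rodrigues(t['rvec'])[0];C=-Rm.T@t['tvec'].ravel();d=Rm.T@np.linalg.solve(t['intrinsics'],[r[0][0]+140,r[0][1]+180,1])
print(r,'paper',C+d*(.002-C[2])/d[2])
cv2.imwrite('pics/f_crop.png',np.hstack([cv2.resize(c[120:270,240:380],(560,600),interpolation=cv2.INTER_CUBIC),cv2.resize(w['pixels'][100:400,260:380],(240,600))]))
```

```text
{'clock': np.float64(12.375), 'tool_pos': array([ 0.6313, -0.0877,  0.221 ]), 'force': array([-0.5606,  0.2216, -2.8847]), 'opening': np.float64(0.0413)}
side stubby_mid [ 0.618 -0.081  0.143] 0.71
side stubby_mid [0.469 0.324 0.006] 0.64
side paper_mid [0.469 0.322 0.004] 0.93
wrist stubby_mid [ 0.627 -0.086  0.147] 0.8
wrist paper_mid [0.546 0.239 0.001] 0.86
top stubby_mid [ 0.608 -0.077  0.148] 0.49
top paper_mid [0.468 0.367 0.004] 0.65
((47.18329620361328, 48.33415985107422), (67.9151611328125, 66.56684112548828), 2.8624050617218018) paper [0.46987953 0.31727468 0.002     ]
```

View pics/f_crop.png

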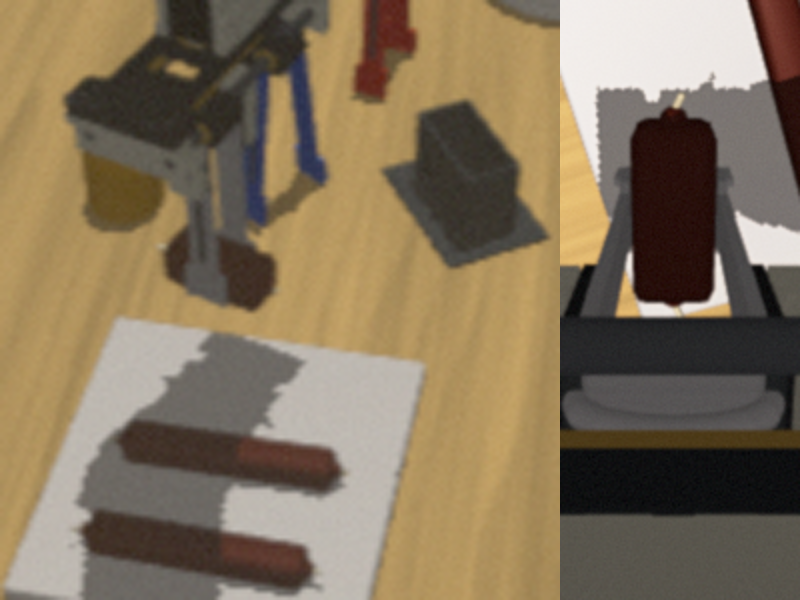

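The sausage is lifted level between the tips, and the long sausages are undisturbed. The paper centre is (0.470, 0.317). I carry it there smoothly.

>>> {"fn": "carry_out", "kwargs": {"increments": [[0,0,1,-4,10,0,1],[0,0,3,-12,30,0,1],[0,0,6,-24,60,0,1],[0,0,9,-38,95,0,1],[0,0,13,-53,133,0,1],[0,0,17,-69,173,0,1],[0,0,21,-85,213,0,1],[0,0,25,-101,253,-4,1],[0,0,29,-117,293,-10,1],[0,0,33,-131,330,-16,1],[0,0,36,-144,362,-20,1],[0,0,38,-154,386,-23,1],[0,0,40,-160,400,-25,1],[0,0,40,-161,405,-25,1],[0,0,40,-161,405,-25,1],[0,0,40,-161,405,-25,1],[0,0,40,-161,405,-25,1],[0,0,40,-161,405,-25,1],[0,0,40,-161,405,-25,1],[0,0,40,-161,405,-25,1]]}}

```text
clock: 15.32
tool_pos: [0.4705, 0.3173, 0.1966]
orientation: [-180.0, 0.0, 110.7]
force: [-0.2, 0.6, -2.1]
opening: 0.0417
```

Run:
```python
from h import *
o=ctrl.get_obs();print({k:np.round(o[k],4) for k in('clock','tool_pos','qvel','force','opening')})
s=ctrl.snapshot('side');w=ctrl.snapshot('wrist');c=s['pixels']
for n,q in(('side',s),('wrist',w)):
  for l in ('stubby_mid','paper_mid','long_a_mid','jar_mid'):
    for d in ctrl.search_frame(q,l)[:2]: print(n,l,np.round(d['centre'],3),round(d['confidence'],2))
cv2.imwrite('pics/g_crop.png',np.hstack([cv2.resize(c[190:400,230:426],(560,600),interpolation=cv2.INTER_CUBIC),cv2.resize(w['pixels'][100:400,260:380],(240,600))]))
```

```text
{'clock': np.float64(15.325), 'tool_pos': array([0.4705, 0.3173, 0.1966]), 'qvel': array([ 0.1058, -0.0556, -0.0352, -0.0581, -0.0582,  0.0094]), 'force': array([-0.2212,  0.58  , -2.1085]), 'opening': np.float64(0.0417)}
side stubby_mid [0.493 0.333 0.114] 0.66
side stubby_mid [0.67  0.023 0.019] 0.65
side paper_mid [0.466 0.338 0.007] 0.92
side paper_mid [ 0.751 -0.27   0.061] 0.52
side long_a_mid [ 0.638 -0.003  0.032] 0.57
side long_a_mid [0.467 0.333 0.117] 0.54
side jar_mid [ 0.75  -0.273  0.058] 0.71
wrist stubby_mid [0.466 0.319 0.119] 0.65
wrist paper_mid [0.438 0.294 0.003] 0.65
wrist long_a_mid [0.574 0.008 0.026] 0.79
```

View pics/g_crop.png

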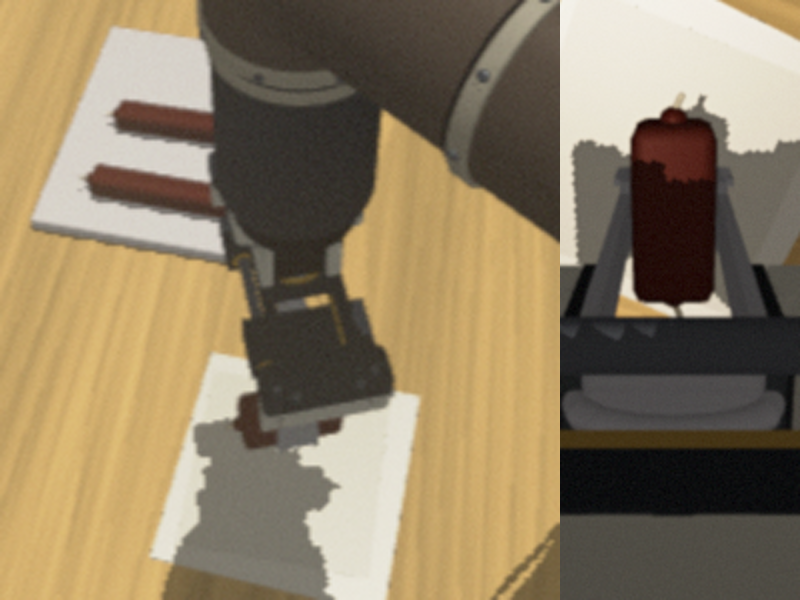

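The last picture shows the sausage still level between the tips over the paper, unchanged from the previous wrist view. Long sausages and jar have not moved, and the arm is at rest, so I hand in.

```bash
python3 -c "
from plant import ctrl
print(ctrl.close_job()); o=ctrl.get_obs(); print(o['clock'],o['tool_pos'],o['opening'])"
```

```text
the job is handed in; nothing more can be done
None
the job is handed in; nothing more can be done
```

I took the bare steel tongs out of their holder and squeezed them across the stubby sausage. I carried it to the middle of the paper and handed the job in at about 15.4 s with it still held up; no verdict came back.

**Position:** the tool was at (0.4705, 0.317) m and the paper centre, measured from the first top picture, at (0.470, 0.317) m. I put the sausage's centre about 0.105 m above the counter, worked out from the lift height. The arm was at rest.

**Grip:** the opening was 41.7 mm, which matches the tongs' arms being parallel on the 34 mm width. The last wrist picture showed the sausage level between the tips.

**Other items:** the jar was found where it started (within 3 mm). The robot partly hid the long sausages in the last pictures. They looked undisturbed, but I did not measure them again there.

**Disagreement:** the side camera's network put the sausage about 2–3 cm from the target, at (0.493, 0.333). There the robot's hand hid most of it. The wrist camera gave (0.466, 0.319), which agrees with the arm's own position, so I trusted that one. Either position is within the 50 mm allowed.

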